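Load the flower press and hold its top plate ready

TASK

Load the little flower press for pressing garnish blossoms: set the plain wooden block flat into the pocket between the press's corner guides and let go, then lay the open wooden frame squarely on top of it in the same pocket and let go. Then pick up the wooden top plate by its raised handle, carry it over the rail of jars and stop with it hovering level about a centimetre above the frame, centred on it, with its long side along the frame's long side and touching nothing but your gripper, so that the cook can still see the stack before it closes; finish there, still holding it, without putting it down or letting go. Leave the jars and the other things on the counter where they stand.

Things in the scene. Friction and masses are not known exactly. Their poses are not given: they have to be found in the camera images.
- press: Flower press: fixed steel plate 112 x 86 x 10 mm, right of the jar rail, an L-shaped guide at each corner of its pocket. Pocket 84 (x) x 58 mm (y): 2 mm play per side. Guides rise straight to 36 mm above the table, flare outward to 42; gaps between them 52 mm on the long sides, 34 on the short. Origin: centre of the underside, z up. Pocket floor z = 10 mm, top of seated block 30, of frame on it 46
- base_block: The plain solid wooden block, 80 mm (x) x 54 mm (y) x 20 mm high, about 0.1 kg, lying flat, loose. Origin: centre of its underside; z up
- spacer: The open wooden frame, 80 mm (x) x 54 mm (y) x 16 mm high outside, with a window of 56 x 34 mm right through it, about 0.06 kg, lying flat, loose. Origin: centre of its underside (in the empty window); z up
- top_plate: The wooden top plate, 80 mm (x) x 54 mm (y) x 10 mm thick, with an upright handle block on its middle, 44 mm long (along x), 16 mm wide (along y), its top 42 mm above the plate's underside; about 0.12 kg, lying flat, loose, handle up. Origin: centre of its underside; z up
- jar_rail: The jar rail: a fixed open steel rack 290 mm long (x) x 66 mm wide (y) x 45 mm high, of four bays with a jar in each, lying lengthwise away from the robot between the three parts (on the robot's left) and the press (right). Origin: centre of its underside
- jar0: closed glass spice jar with black lid, 50 mm across, 90 mm tall, standing loose in a bay of the jar rail; its top is about 94 mm above the table; leave it alone. Origin: centre of its underside
- jar1: closed glass spice jar with black lid, 50 mm across, 90 mm tall, standing loose in a bay of the jar rail; its top is about 94 mm above the table; leave it alone. Origin: centre of its underside
- jar2: closed glass spice jar with black lid, 50 mm across, 90 mm tall, standing loose in a bay of the jar rail; its top is about 94 mm above the table; leave it alone. Origin: centre of its underside
- jar3: closed glass spice jar with black lid, 50 mm across, 90 mm tall, standing loose in a bay of the jar rail; its top is about 94 mm above the table; leave it alone. Origin: centre of its underside
- ramekin: White ceramic ramekin, about 72 mm across, 42 mm tall, among the parts; leave it alone. Origin: centre of its underside
- mill: Dark turned wooden pepper mill, 52 mm across, 155 mm tall, standing beyond the parts; leave it alone. Origin: centre of its underside
- squeeze_bottle: White plastic bottle, 56 mm across, 160 mm tall, standing beyond the press; leave it alone. Origin: centre of its underside
- spoon: Steel spoon lying on the table on the robot's side of the press; leave it alone. Origin: on its underside
Things that resemble listed ones, but are neither listed nor needed, are in the scene too. What is shaped like the spacer but black or red is not meant.

How it is judged:
By the outcome, as a careful person would: the job done as asked, in the order asked, and still so for the second after the job is handed in, while the arm keeps its last pose, push and grip.
It also fails if it takes over 72 s, if anything falls off the work surface, if the arm or the gripper's body presses on something with over 40 N, if the wrist force passes 120 N, or if a joint passes its speed limit or range.

ROBOT

A 6-joint arm with a two-finger parallel gripper is mounted at the origin on the work surface. World frame = base frame: x ahead of the robot, y to its left, z up, the work surface at z = 0. Lengths are in m, angles in rad, forces in N, time in s.
With the tool pointing down it reaches from about 0.325 to 0.85 m from the base axis. Payload 15.5 kg.
Tool frame: the origin (TCP) lies at the centre of the arm's flange, where the gripper is bolted on; the fingertips stand 191 mm ahead of it and the grasp point (between the pads) lies 172 mm ahead of it (manip.hold_point_z is the distance from the TCP to the grasp point, in m); z points along the fingers, y is the direction in which the jaws open and shut (so a half turn about z gives the same grasp; the last joint's range is limited). The gripper opens to 91 mm and grips with 3 to 60 N. Pads are 32 mm wide; open, the fingers measure 118 mm over their backs; the gripper's body (76 mm by 178 mm) begins 60 mm behind the grasp point.
Start: joints at [1.204, 0.494, 1.345, -0, 1.302, -0.096], TCP at [0.168, 0.602, 0.405] pointing down, gripper open.
Joint ranges: [-2.91, 2.91], [-0.82, 2.16], [0.22, 2.67], [-1.22, 4.37], [0.12, 2.79], [-3.08, 3.08]. Speed limits (rad/s): [1.89, 1.89, 2.57, 3.01, 3.01, 3.01].

INTERFACE

Orientations are given as a rotation vector (axis times angle).
In Python, from rig import get_state, optics, manip gives the robot as it stands.
- The arm moves only by the tool play_rows, never from a script. Its argument "plan" is a list of rows, each a list of 7 numbers: the gripper command: -1 is fully open, 1 is shut, values between are in proportion, then the shift along the tool's x, y, z in mm, then the turn, a rotation vector about the tool's x, y, z in rad. A call has 1 to 8 rows; each row shifts and turns the commanded pose from where the row before left it, along the tool's axes as they then stand; what a row does not reach is not made up. A row lasts 1/12 s, in which the tool goes at most 41.7 mm and 7.16 degrees, less where a joint would pass 70% of its speed; a pose out of reach is approached as far as the arm can. A call with a gripper value outside its range is refused whole. The fingers move at their own pace and stop on an object; "grip_force" is the grip in N (left out, the last holds). Time passes only in rows, so rows that do not move let the fingers close. It gives the time, the measured TCP pose, the force and the opening at its end, in the units of the state.
- get_state(): the state, without advancing time (a new reading comes with each control period).
- optics.get_image(name): name is "side" or "top"; returns the picture (420x560x3 uint8, red, green, blue); there is no depth.
- optics.camera_params(name): a dict with "fx", "fy", "cx", "cy" (pixels), "position" and "rotation" of the camera in the world. Camera axes: x right, y up, looking along -z (the intrinsics and any distortion apply to the point x, -y, -z); pixel columns grow to the right and rows downward; lengths in m; the calibration is good to about 2 mm. A picture is of the moment at which its call begins. camera_params takes no time and is no camera call.
- manip.finish_job(): hands the job in, once; it reports no verdict.
The state is a dict: "t": time; "joint_positions": joint angles; "joint_velocities": joint speeds; "joint_torque": joint torques, N m; "position": TCP position; "eef_rot": TCP orientation; "contact_force": force on the tool from outside, world axes, zero at the start; "wrist_torque": the same for the moment, N m; "width": opening from 0.0 (shut) to 1.0 (fully open).
Only numpy, scipy, OpenCV 4.12 (cv2) and the standard library are available. Lean on these libraries where they do the work, as an engineer would, in place of code of your own. Each camera call takes 0.05 s, during which the arm holds its last target. There are 200 camera calls.

## Working session

There is one attempt and no reset: what is moved stays moved. The work goes in short steps, Python scripts to look and compute and a tool call to move; the robot and the scene stay as the last step left them, time stands still between calls to the robot, and variables do not carry over. Pictures are saved under pics/ and viewed, about 8 in all and at most 12, crops included, and the job is handed in when it is done.

Besides the shell and the picture viewer there is one more tool, called after ">>>" in YAML: its name, and indented under it one key for each argument. play_rows: Moves the arm, as the interface text tells. Its arguments: {"type":"object","properties":{"plan":{"type":"array"},"grip_force":{"type":"number"}},"required":["plan"]}

```bash
mkdir -p pics; ls; cat > h.py <<'E'
import numpy as np, cv2
from rig import get_state, optics, manip
from scipy.spatial.transform import Rotation as R
def P(n):
    c=optics.camera_params(n); return c
def ray(n,uv,z):
    c=P(n); Rm=np.array(c['rotation']); p=np.array(c['position'])
    K=np.array([[c['fx'],0,c['cx']],[0,c['fy'],c['cy']],[0,0,1]])
    d=np.array(c.get('distortion',np.zeros(5)),float)
    q=cv2.undistortPoints(np.array(uv,float).reshape(-1,1,2),K,d).reshape(-1,2)
    v=np.c_[q[:,0],-q[:,1],-np.ones(len(q))]@Rm.T
    return p+v*((z-p[2])/v[:,2])[:,None]
def proj(n,X):
    c=P(n); Rm=np.array(c['rotation']); p=np.array(c['position'])
    K=np.array([[c['fx'],0,c['cx']],[0,c['fy'],c['cy']],[0,0,1]])
    d=np.array(c.get('distortion',np.zeros(5)),float)
    q=(np.array(X,float).reshape(-1,3)-p)@Rm; q=q*[1,-1,-1]
    return cv2.projectPoints(q,np.zeros(3),np.zeros(3),K,d)[0].reshape(-1,2)
def shot(n,f,crop=None,s=1):
    im=cv2.cvtColor(optics.get_image(n),cv2.COLOR_RGB2BGR)
    if crop: a,b,c,d=crop; im=im[b:d,a:c]
    if s!=1: im=cv2.resize(im,None,fx=s,fy=s,interpolation=cv2.INTER_CUBIC)
    cv2.imwrite('pics/'+f,im)
E
python3 - <<'E'
from h import *
for n in('top','side'):
    print(P(n)); im=cv2.cvtColor(optics.get_image(n),cv2.COLOR_RGB2BGR); cv2.imwrite(f'pics/{n}0_full.png',im)
a=cv2.imread('pics/top0_full.png'); cv2.imwrite('pics/top0.png',cv2.resize(a,(784,588),interpolation=cv2.INTER_CUBIC))
print(get_state(),manip.hold_point_z)
E
```

```text
pics
{'fx': 540.5194906597039, 'fy': 540.5194906597039, 'cx': 287.79521111910964, 'cy': 205.7458437165203, 'position': array([0.2505725 , 0.02596534, 1.33611015]), 'rotation': array([ 0.16988617, -0.17906537, -1.6663114 ])}
{'fx': 448.1681924770761, 'fy': 448.1681924770761, 'cx': 276.8856875326926, 'cy': 210.7344939086687, 'position': array([ 0.4170954 , -0.75748555,  0.76397806]), 'rotation': array([ 0.8408792 , -0.07211036, -0.10716793])}
{'t': 0.1, 'joint_positions': array([ 1.20345820e+00,  4.94119531e-01,  1.34604480e+00, -1.86279329e-05,
        1.30250328e+00, -9.54729172e-02]), 'joint_velocities': array([ 2.07979145e-04,  1.06276931e-03, -1.73250553e-03,  8.90203153e-04,
       -1.99903594e-05, -8.40495960e-04]), 'joint_torque': array([ 8.23957835e-04, -8.80246425e+01, -3.82539260e+01,  7.07095256e-02,
        4.84757626e-02, -1.94994493e-05]), 'position': array([0.16776811, 0.6019307 , 0.40420698]), 'eef_rot': array([-4.25692150e-01, -3.11238634e+00,  1.64987911e-03]), 'contact_force': array([-0.59803494,  0.30068953,  0.32965137]), 'wrist_torque': array([ 0.03070858, -0.04486595, -0.06337137]), 'width': 1.001661547931911} 0.172
```

View pics/top0.png

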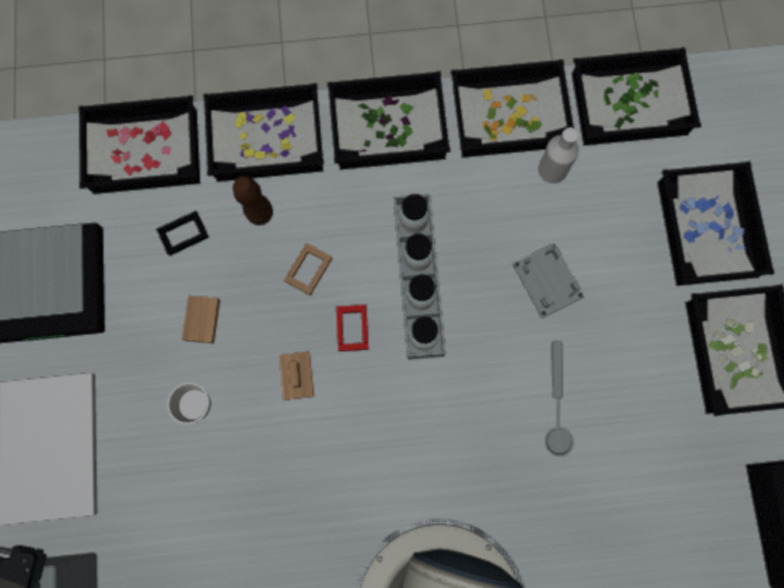

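View pics/side0_full.png

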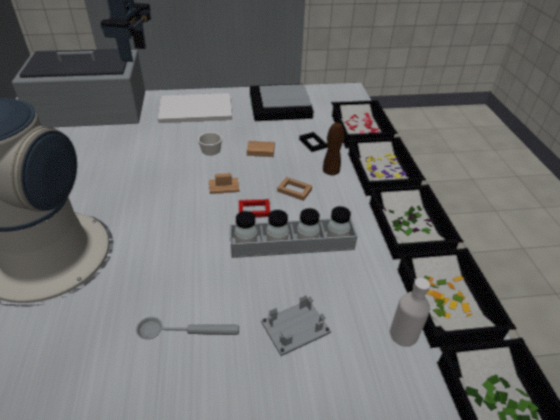

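```bash
sed -i "s/Rm=np.array(c\['rotation'\])/Rm=R.from_rotvec(c['rotation']).as_matrix()/" h.py
cat >> h.py <<'E'
from scipy.optimize import minimize
def box(lx,ly,z0,z1): return np.array([[sx*lx/2,sy*ly/2,z] for z in(z0,z1) for sx,sy in((-1,-1),(1,-1),(1,1),(-1,1))])
MODEL={'block':([box(.08,.054,0,.02)],None),
 'spacer':([box(.08,.054,0,.016)],box(.056,.034,0,.016)),
 'plate':([box(.08,.054,0,.01),box(.044,.016,.01,.042)],None)}
def place(X,q,z=0):
    c,s=np.cos(q[2]),np.sin(q[2]); return X@np.array([[c,s,0],[-s,c,0],[0,0,1]])+[q[0],q[1],z]
S=8
def sil(n,name,q,z,roi):
    u0,v0,u1,v1=roi; m=np.zeros(((v1-v0)*S,(u1-u0)*S),np.uint8)
    f=lambda X:((proj(n,place(X,q,z))+.5-[u0,v0])*S-.5)
    boxes,win=MODEL[name]
    for b in boxes:
        cv2.fillConvexPoly(m,np.round(cv2.convexHull(f(b).astype(np.float32))*16).astype(np.int32),255,shift=4)
    if win is not None: # visible hole = intersection of top and bottom openings
        w=f(win); h=[]
        for k in(w[:4],w[4:]):
            t=np.zeros_like(m); cv2.fillConvexPoly(t,np.round(k*16).astype(np.int32),255,shift=4); h.append(t)
        m[(h[0]>0)&(h[1]>0)]=0
    return cv2.resize(m,(u1-u0,v1-v0),interpolation=cv2.INTER_AREA)/255.
def alpha(im,roi,ref=None):
    u0,v0,u1,v1=roi; a=im[v0:v1,u0:u1].astype(float); w=a[...,2]-a[...,0] # BGR: r-b
    lo=np.median(w[w<np.percentile(w,60)]) if ref is None else ref[0]
    hi=np.percentile(w,97) if ref is None else ref[1]
    return np.clip((w-lo)/(hi-lo),0,1.0)
def fit(name,q0,ims,z=0,pad=12,ref=None):
    rois={};al={}
    for n,im in ims.items():
        p=proj(n,place(np.vstack(MODEL[name][0]),q0,z)); r=[int(p[:,0].min())-pad,int(p[:,1].min())-pad,int(p[:,0].max())+pad,int(p[:,1].max())+pad]
        rois[n]=r; al[n]=alpha(im,r,ref)
        al[n]=np.where(al[n]>.0,np.minimum(al[n]*1.4,1),0)
    def cost(d):
        q=np.array(q0)+np.array(d)*[.01,.01,.2]
        return sum(((sil(n,name,q,z,rois[n])-al[n])**2).sum() for n in ims)
    best=None
    for t in (0,-.8,.8):
        r=minimize(cost,[0,0,t],method='Nelder-Mead',options=dict(initial_simplex=np.array([[0,0,t],[1,0,t],[0,1,t],[0,0,t+1]]),xatol=.002,fatol=.01))
        if best is None or r.fun<best.fun: best=r
    return np.array(q0)+best.x*[.01,.01,.2],best.fun
E
python3 - <<'E'
from h import *
T=cv2.imread('pics/top0_full.png');Sd=cv2.imread('pics/side0_full.png')
px={'block':(201,319),'spacer':(308,269),'plate':(296,375)}
for k,uv in px.items():
    g=ray('top',[np.array(uv)/1.4],.01)[0]; q0=[g[0],g[1],0]
    # yaw guess from mask
    w=T[...,2].astype(int)-T[...,0]; m=(w>25).astype(np.uint8); _,L=cv2.connectedComponents(m)
    ys,xs=np.where(L==L[int(uv[1]/1.4)+ (0 if k!='spacer' else -0),int(uv[0]/1.4)]) if k!='spacer' else np.where(m[185:212,202:240]>0)
    if k=='spacer': ys=ys+185;xs=xs+202
    W=ray('top',np.c_[xs,ys],.015)[:,:2]; r=cv2.minAreaRect(W.astype(np.float32)*1000); 
    a=np.deg2rad(r[2]); a=a if r[1][0]>r[1][1] else a+np.pi/2
    q0=[r[0][0]/1000,r[0][1]/1000,a]; print(k,'rect',r)
    for ims in({'top':T},{'side':Sd},{'top':T,'side':Sd}):
        q,f=fit(k,q0,ims); print('  ',list(ims),np.round(q,4),round(f,2))
print('press',ray('top',[[547/1.4,280/1.4]],.01),'jars',ray('top',np.array([[414,207],[419,247],[422,288],[425,330]])/1.4,.094),'mill',ray('top',[[246/1.4,189/1.4]],.155),'ram',ray('top',[[189/1.4,403/1.4]],.04))
a=cv2.resize(T[160:240,350:430],(560,560),interpolation=cv2.INTER_CUBIC);b=cv2.resize(T[165:300,110:270],(0,0),fx=1.5,fy=1.5)
c=cv2.resize(Sd[280:370,240:350],(0,0),fx=2.1,fy=2.1)
o=np.zeros((560,800,3),np.uint8);o[:,:560]=a;o[:b.shape[0],560:800]=b[:,:240];o[300:300+c.shape[0],562:562+c.shape[1]]=c
cv2.imwrite('pics/c1.png',o)
E
```

```text
block rect ((526.0201416015625, 367.3540344238281), (54.845611572265625, 80.56817626953125), 79.05715942382812)
   ['top'] [0.5267 0.3681 2.9516] 12.16
   ['side'] [0.5227 0.3655 2.963 ] 11.25
   ['top', 'side'] [0.5258 0.3678 2.9597] 41.06
spacer rect ((595.207275390625, 172.3098602294922), (54.523380279541016, 73.18540954589844), 56.09297180175781)
   ['top'] [0.5996 0.1711 2.5408] 55.94
   ['side'] [0.5954 0.1708 2.5353] 99.53Traceback (most recent call last):
  File "<stdin>", line 14, in <module>
  File "h.py", line 60, in fit
    r=minimize(cost,[0,0,t],method='Nelder-Mead',options=dict(initial_simplex=np.array([[0,0,t],[1,0,t],[0,1,t],[0,0,t+1]]),xatol=.002,fatol=.01))
    res = _minimize_neldermead(fun, x0, args, callback, bounds=bounds,
                               **options)
    fxcc = func(xcc)
    fx = function(np.copy(x), *(wrapper_args + args))
  File "h.py", line 57, in cost
    return sum(((sil(n,name,q,z,rois[n])-al[n])**2).sum() for n in ims)
  File "h.py", line 57, in <genexpr>
    return sum(((sil(n,name,q,z,rois[n])-al[n])**2).sum() for n in ims)
                 ~~~^^^^^^^^^^^^^^^^^^^^
  File "h.py", line 39, in sil
    w=f(win); h=[]
  File "h.py", line 34, in <lambda>
    f=lambda X:((proj(n,place(X,q,z))+.5-[u0,v0])*S-.5)
                 ~~~~^^^^^^^^^^^^^^^^
  File "h.py", line 14, in proj
    c=P(n); Rm=R.from_rotvec(c['rotation']).as_matrix(); p=np.array(c['position'])
  File "h.py", line 5, in P
    c=optics.camera_params(n); return c
ValueError: time passes only in moves, steps and waits
```

```bash
sed -i "s/^def P(n):/import functools\n@functools.lru_cache\ndef P(n):/; s/w=a\[...,2\]-a\[...,0\] # BGR: r-b/w=a[...,1]-a[...,0]/; s/pad=12/pad=8/" h.py
cat > m.py <<'E'
from h import *
T=cv2.imread('pics/top0_full.png');Sd=cv2.imread('pics/side0_full.png')
g=ray('top',[[296/1.4,375/1.4]],.01)[0]
for k,q0 in {'block':[.526,.367,2.955],'spacer':[.598,.171,2.54],'plate':[g[0],g[1],np.pi]}.items():
    for ims in({'top':T},{'side':Sd}):
        q,f=fit(k,q0,ims); print(k,list(ims),np.round(q,4),round(f,2))
print('press',ray('top',[[547/1.4,280/1.4]],.01),'jars',ray('top',np.array([[414,207],[419,247],[422,288],[425,330]])/1.4,.094),'mill',ray('top',[[246/1.4,189/1.4]],.155),'ram',ray('top',[[189/1.4,403/1.4]],.04))
a=cv2.resize(T[160:240,350:430],(560,560),interpolation=cv2.INTER_CUBIC);b=cv2.resize(T[165:300,110:270],(0,0),fx=1.5,fy=1.5)
c=cv2.resize(Sd[280:370,240:350],(0,0),fx=2.1,fy=2.1)
o=np.zeros((560,800,3),np.uint8);o[:,:560]=a;o[:b.shape[0],560:800]=b[:,:240];o[300:300+c.shape[0],562:562+c.shape[1]]=c
cv2.imwrite('pics/c1.png',o)
E
python3 m.py
```

```text
block ['top'] [0.5267 0.368  2.9521] 15.3
block ['side'] [0.5228 0.3657 2.9659] 15.5
spacer ['top'] [0.5997 0.1712 2.5385] 11.53
spacer ['side'] [0.5954 0.1709 2.5424] 22.65
plate ['top'] [0.4098 0.2066 3.1672] 4.77
plate ['side'] [0.4069 0.2048 3.1701] 16.99
press [[ 0.53294705 -0.25612495  0.01      ]] jars [[ 0.6666275  -0.02912089  0.094     ]
 [ 0.59469127 -0.03006088  0.094     ]
 [ 0.52308802 -0.02744797  0.094     ]
 [ 0.45152295 -0.02471514  0.094     ]] mill [[0.70597307 0.24581702 0.155     ]] ram [[0.37674154 0.38569194 0.04      ]]
```

View pics/c1.png

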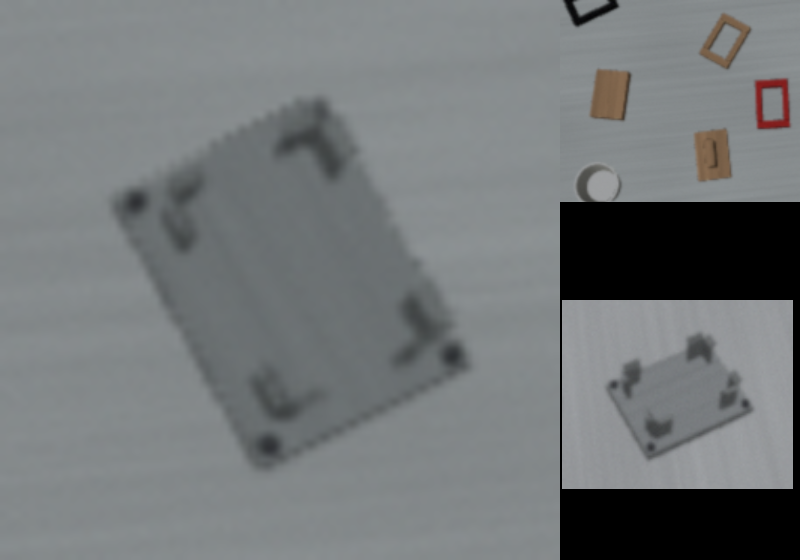

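```bash
cat >> h.py <<'E'
gd=[]
for sx in(-1,1):
    for sy in(-1,1):
        b=box(1,1,.01,.042)
        for (x0,x1,y0,y1) in((26,46,29,33),(42,46,17,33)):
            c=box((x1-x0)/1e3,(y1-y0)/1e3,.01,.042)+[(x0+x1)/2e3,(y0+y1)/2e3,0]; gd.append(c*[sx,sy,1])
MODEL['press']=([box(.112,.086,0,.01)]+gd,None)
def fitpress(n,im,q0,pad=6):
    p=proj(n,place(MODEL['press'][0][0],q0)); r=[int(p[:,0].min())-pad,int(p[:,1].min())-pad-3,int(p[:,0].max())+pad,int(p[:,1].max())+pad]
    g=im[r[1]:r[3],r[0]:r[2]].mean(2); s=sil(n,'press',q0,0,r)
    bg=np.median(g[s<.01]); fg=np.median(g[s>.99]); a=np.clip((bg-g)/(bg-fg),0,1)
    cost=lambda d:((sil(n,'press',np.array(q0)+np.array(d)*[.01,.01,.2],0,r)-a)**2).sum()
    o=minimize(cost,[0,0,0],method='Nelder-Mead',options=dict(initial_simplex=np.array([[0,0,0],[1,0,0],[0,1,0],[0,0,1.]]),xatol=.002,fatol=.01))
    return np.array(q0)+o.x*[.01,.01,.2],o.fun,bg,fg
E
python3 - <<'E'
from h import *
T=cv2.imread('pics/top0_full.png');Sd=cv2.imread('pics/side0_full.png')
c=np.array([[112,200],[260,470],[468,367],[325,97]])/7+[350,160]
W=ray('top',c,.01);print(W,np.linalg.norm(W[0]-W[1]),np.linalg.norm(W[1]-W[2]))
d=(W[0]-W[1])+(W[3]-W[2]); q0=[*W.mean(0)[:2],np.arctan2(d[1],d[0])]
print(q0)
for n,im in(('top',T),('side',Sd)):
    q=q0
    for _ in range(2): q,*f=fitpress(n,im,q)
    print(n,np.round(q,4),f)
    g=cv2.resize(im,None,fx=1,fy=1)
s=get_state(); M=R.from_rotvec(s['eef_rot']).as_matrix(); print(M)
E
```

```text
[[ 0.56880625 -0.19826675  0.01      ]
 [ 0.4651482  -0.23735535  0.01      ]
 [ 0.49454201 -0.31657158  0.01      ]
 [ 0.59909448 -0.28035201  0.01      ]] 0.1107831641490184 0.08449382875286233
[np.float64(0.531897736265774), np.float64(-0.25813642183365726), np.float64(0.3470530088991865)]
top [ 0.5337 -0.2578  0.3602] [np.float64(35.8948734861591), np.float64(136.66666666666666), np.float64(110.0)]
side [ 0.5317 -0.2578  0.3605] [np.float64(53.71043872015027), np.float64(151.66666666666666), np.float64(121.66666666666667)]
[[-9.63273024e-01  2.68523639e-01 -3.69288377e-04]
 [ 2.68523880e-01  9.63272499e-01 -1.00969281e-03]
 [ 8.45989505e-05 -1.07177259e-03 -9.99999422e-01]]
```

```bash
cat > d.py <<'E'
import sys
from h import *
def delta(x,y,z,ang):
    s=get_state(); M=R.from_rotvec(s['eef_rot']).as_matrix(); p=s['position']
    t=np.array([x,y,z]); v=M.T@(t-p)*1000
    yw=np.array([np.cos(ang),np.sin(ang),0]); 
    if M[:,1]@yw<0: yw=-yw
    T=np.c_[np.cross(yw,[0,0,-1]),yw,[0,0,-1]]
    r=R.from_matrix(M.T@T).as_rotvec(); v2=T.T@(t-p)*1000
    print('pos',np.round(p,4),'shift(now axes)',np.round(v,1),'turn',np.round(r,4),'shift(final axes)',np.round(v2,1),'rows',np.round(np.linalg.norm(v)/41.7,2),'F',np.round(s['contact_force'],1),'w',round(s['width'],3),'t',round(s['t'],2))
if __name__=='__main__': delta(*map(float,sys.argv[1:5]))
E
python3 d.py .525 .367 .26 1.387
```

```text
pos [0.1678 0.6019 0.4042] shift(now axes) [-407.2 -130.2  144.3] turn [-0.0011 -0.0001 -0.0881] shift(final axes) [-394.2 -165.7  144.2] rows 10.82 F [-0.6  0.3  0.3] w 1.002 t 0.1
```

>>> play_rows:
  plan:
    - [-1,0,0,0,0,0,-0.088]
    - [-1,-36,-15,5,0,0,0]
    - [-1,-36,-15,5,0,0,0]
    - [-1,-36,-15,5,0,0,0]
    - [-1,-36,-15,5,0,0,0]
    - [-1,-36,-15,5,0,0,0]
    - [-1,-36,-15,5,0,0,0]
    - [-1,-36,-15,5,0,0,0]
  grip_force: 25

```text
t: 0.77
position: [0.3976, 0.4514, 0.3693]
eef_rot: [-0.288, -3.128, 0.001]
contact_force: [0.4, 1.2, 0.8]
width: 0.999
```

>>> play_rows:
  plan:
    - [-1,-36,-15,15,0,0,0]
    - [-1,-36,-15,20,0,0,0]
    - [-1,-36,-15,20,0,0,0]
    - [-1,-34,-16,20,0,0,0]
    - [-1,0,0,34,0,0,0]
    - [-1,0,0,0,0,0,0]
    - [-1,0,0,0,0,0,0]

```text
t: 1.35
position: [0.5204, 0.369, 0.2619]
eef_rot: [-0.289, -3.125, 0.003]
contact_force: [-0.5, 0.3, 0.3]
width: 1.0
```

```bash
python3 - <<'E'
from h import *
shot('side','s1.png',(180,60,380,210),4)
E
python3 d.py .525 .367 .195 1.387
```

```text
pos [0.5205 0.3698 0.2636] shift(now axes) [-5.  -1.9 68.6] turn [-0.0006 -0.0009  0.0002] shift(final axes) [-4.9 -1.9 68.6] rows 1.65 F [-0.1 -0.5  0.6] w 1.0 t 1.4
```

View pics/s1.png

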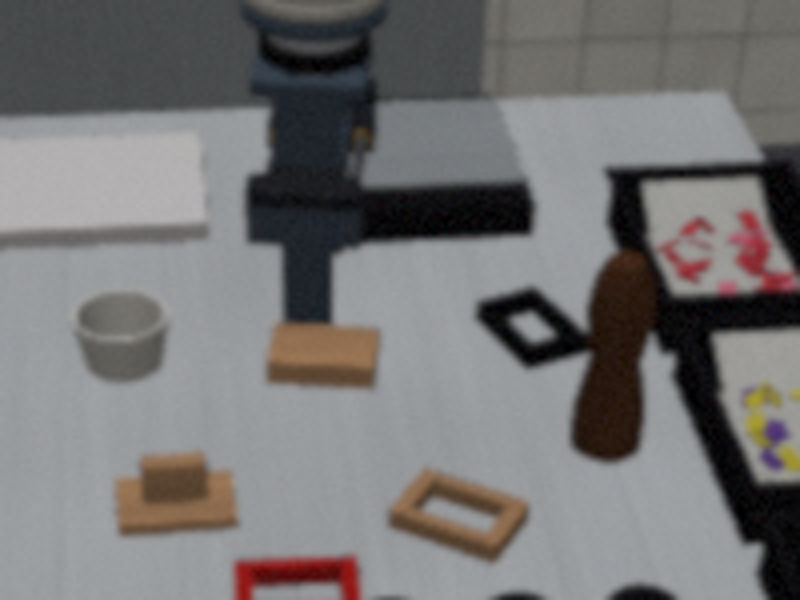

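```bash
python3 - <<'E'
from h import *
s=get_state();M=R.from_rotvec(s['eef_rot']).as_matrix()
for dy in(-.046,-.059):
  for w in(-.016,.016): print(proj('side',s['position']+M@[w,dy,.191]), (proj('side',s['position']+M@[w,dy,.191])-[180,60])*4)
E
```

```text
[[263.46881013 138.2616757 ]] [[333.87524053 313.0467028 ]]
[[252.21137076 137.67939418]] [[288.84548305 310.71757672]]
[[263.08820079 140.7671115 ]] [[332.35280317 323.06844602]]
[[251.74435078 140.17843533]] [[286.97740312 320.71374134]]
```

>>> play_rows:
  plan:
    - [-1,-3,-3,20,0,0,0]
    - [-1,0,0,25,0,0,0]
    - [-1,0,0,22,0,0,0]
    - [-1,0,0,0,0,0,0]
    - [1,0,0,0,0,0,0]
    - [1,0,0,0,0,0,0]
    - [1,0,0,0,0,0,0]
    - [1,0,0,0,0,0,0]
  grip_force: 25

```text
t: 2.07
position: [0.5236, 0.3664, 0.1979]
eef_rot: [0.288, 3.126, 0.002]
contact_force: [-1.0, 0.3, -0.1]
width: 0.741
```

>>> play_rows:
  plan:
    - [1,0,0,0,0,0,0]
    - [1,0,0,0,0,0,0]
    - [1,0,0,0,0,0,0]
    - [1,0,0,0,0,0,0]

```text
t: 2.4
position: [0.5235, 0.3661, 0.1969]
eef_rot: [0.288, 3.128, 0.001]
contact_force: [-1.0, 0.4, 7.8]
width: 0.595
```

>>> play_rows:
  plan:
    - [1,0,0,-10,0,0,0]
    - [1,0,0,-25,0,0,0]
    - [1,0,0,-35,0,0,0]
    - [1,0,0,-35,0,0,0]
    - [1,0,0,-35,0,0,0]
    - [1,0,0,-30,0,0,0]
    - [1,0,0,0,0,0,0]

```text
t: 2.98
position: [0.5241, 0.3664, 0.3732]
eef_rot: [0.288, 3.121, 0.008]
contact_force: [2.4, 0.3, -0.5]
width: 0.588
```

```bash
python3 d.py .5317 -.2578 .36 1.931
```

```text
pos [0.5241 0.3664 0.3732] shift(now axes) [-121.4 -612.4   10.5] turn [ 0.0038  0.0085 -0.544 ] shift(final axes) [ 213.  -586.9   13.2] rows 14.97 F [ 2.4  0.3 -0.5] w 0.588 t 2.98
```

>>> play_rows:
  plan:
    - [1,-4,-20,0,0,0,0]
    - [1,-7,-36,0,0,0,0]
    - [1,-8,-39,0,0,0,0]
    - [1,-8,-39,0,0,0,0]
    - [1,-8,-39,0,0,0,0]
    - [1,-8,-39,0,0,0,0]
    - [1,-8,-39,0,0,0,0]
    - [1,-8,-39,0,0,0,0]

```text
t: 3.65
position: [0.5276, 0.0682, 0.3664]
eef_rot: [-0.288, -3.128, 0.0]
contact_force: [2.6, -0.3, -0.4]
width: 0.591
```

>>> play_rows:
  plan:
    - [1,-8,-39,0,0,0,0]
    - [1,-8,-39,0,0,0,0]
    - [1,-8,-39,0,0,0,0]
    - [1,-8,-39,0,0,0,0]
    - [1,-8,-39,0,0,0,0]
    - [1,-8,-39,0,0,0,0]
    - [1,-8,-39,0,0,0,0]
    - [1,-8,-39,0,0,0,0]

```text
t: 4.32
position: [0.5335, -0.2503, 0.3663]
eef_rot: [-0.289, -3.128, -0.0]
contact_force: [1.6, -0.0, -1.8]
width: 0.591
```

>>> play_rows:
  plan:
    - [1,0,0,0,0,0,-0.104]
    - [1,0,0,0,0,0,-0.11]
    - [1,0,0,0,0,0,-0.11]
    - [1,0,0,0,0,0,-0.11]
    - [1,0,0,0,0,0,-0.11]
    - [1,0,0,0,0,0,0]

```text
t: 4.82
position: [0.5339, -0.2483, 0.3662]
eef_rot: [0.571, -3.089, -0.0]
contact_force: [-0.5, 0.2, -1.1]
width: 0.588
```

```bash
python3 d.py .5317 -.2578 .27 1.931
```

```text
pos [ 0.5339 -0.2483  0.3662] shift(now axes) [ 5.4 -8.1 96.2] turn [ 0.0003 -0.0004  0.0056] shift(final axes) [ 5.4 -8.1 96.2] rows 2.32 F [-0.5  0.2 -1.1] w 0.588 t 4.82
```

>>> play_rows:
  plan:
    - [1,5,-8,20,0,0,0.005]
    - [1,0,0,30,0,0,0]
    - [1,0,0,30,0,0,0]
    - [1,0,0,10,0,0,0]
    - [1,0,0,0,0,0,0]
    - [1,0,0,0,0,0,0]

```text
t: 5.32
position: [0.5325, -0.2577, 0.2768]
eef_rot: [0.553, -3.092, -0.0]
contact_force: [0.7, 0.5, -0.1]
width: 0.589
```

```bash
python3 - <<'E'
from h import *
im=cv2.cvtColor(optics.get_image('side'),cv2.COLOR_RGB2BGR); cv2.imwrite('pics/s2_full.png',im)
cv2.imwrite('pics/s2.png',cv2.resize(im[230:360,210:380],None,fx=4.5,fy=4.5,interpolation=cv2.INTER_CUBIC))
tp=cv2.cvtColor(optics.get_image('top'),cv2.COLOR_RGB2BGR); cv2.imwrite('pics/t2_full.png',tp)
s=get_state();M=R.from_rotvec(s['eef_rot']).as_matrix();p=s['position'];print(p)
a=np.arctan2(M[1,1],M[0,1])-np.pi/2
q,f=fit('block',[p[0],p[1],a],{'side':im},z=p[2]-.197); print('side fit',q,f,'tool',p[:2],a)
E
```

```text
[ 0.53285482 -0.25785227  0.27783496]
side fit [ 0.50964365 -0.25427146  1.33579499] 551.0221540617769 tool [ 0.53285482 -0.25785227] 0.35441862398544766
```

View pics/s2.png

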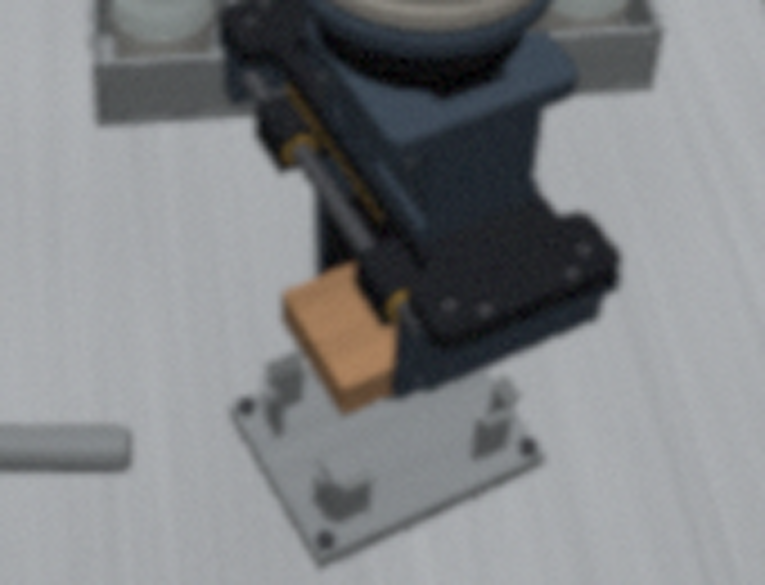

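```bash
python3 - <<'E'
from h import *
s=get_state();M=R.from_rotvec(s['eef_rot']).as_matrix();p=s['position']
a=np.arctan2(M[1,1],M[0,1])-np.pi/2
c=(proj('side',place(box(.08,.054,0,.02),[p[0],p[1],a],p[2]-.197))-[210,230]+.5)*4.5-.5; print('block',c.round(1))
for q in([.5317,-.2578,.3605],[.5327,-.2578,.36]):
  print('press plate top',((proj('side',place(box(.112,.086,0,.01)[4:],q))-[210,230]+.5)*4.5-.5).round(1))
im=cv2.imread('pics/s2_full.png'); q=[.5317,-.2578,.3605]
o=cv2.imread('pics/s2.png'); 
for P_ in (c[:4],c[4:]): cv2.polylines(o,[np.round(P_).astype(int)],True,(0,255,0),1)
k=((proj('side',place(box(.112,.086,0,.01),[.5317,-.2578,.3605]))-[210,230]+.5)*4.5-.5)
for P_ in (k[:4],k[4:]): cv2.polylines(o,[np.round(P_).astype(int)],True,(0,0,255),1)
cv2.imwrite('pics/s3.png',o)
E
```

```text
block [[341.9 415.7]
 [512.7 342. ]
 [446.4 249.5]
 [280.6 317. ]
 [343.7 386. ]
 [517.1 312.1]
 [449.6 219.5]
 [281.3 287. ]]
press plate top [[318.5 559.9]
 [546.2 453.9]
 [444.8 310.3]
 [226.9 403.1]]
press plate top [[320.8 559.6]
 [548.4 453.7]
 [447.  310.2]
 [229.2 402.8]]
```

View pics/s3.png

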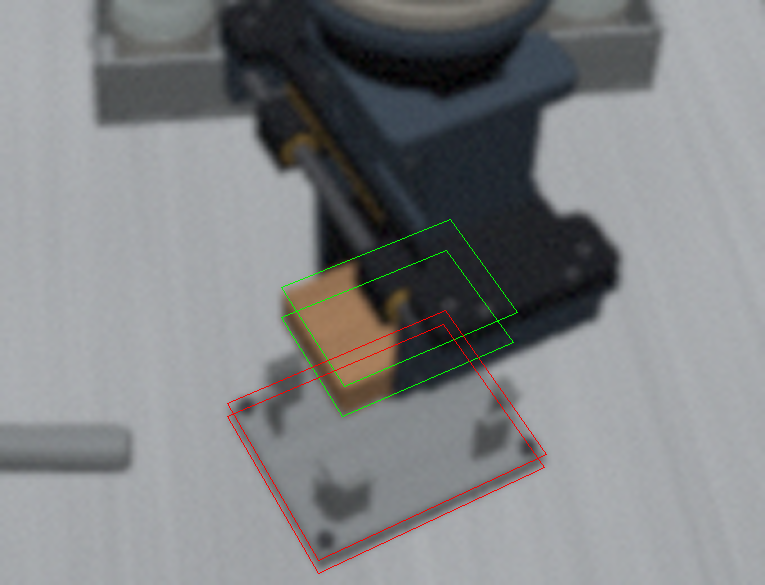

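```bash
cat > fb.py <<'E'
from h import *
def fitvis(n,im,name,q0,z,roi,free=(1,1,0)):
    al=alpha(im,roi); al=np.minimum(al*1.25,1); fr=np.array(free,float)*[.01,.01,.1]
    c=lambda d:((sil(n,name,np.array(q0)+np.array(d)*fr,z,roi)-al)**2).sum()
    o=minimize(c,[0,0,0],method='Nelder-Mead',options=dict(initial_simplex=np.array([[0,0,0],[.3,0,0],[0,.3,0],[0,0,.3]]),xatol=.002,fatol=.003))
    return np.array(q0)+o.x*fr,o.fun,c([0,0,0])
E
python3 - <<'E'
from fb import *
s=get_state();M=R.from_rotvec(s['eef_rot']).as_matrix();p=s['position']
a=np.arctan2(M[1,1],M[0,1])-np.pi/2; q0=[p[0],p[1],a]
im=cv2.imread('pics/s2_full.png')
roi=[262,286,288,326]
for dz in(.195,.197,.199): print(dz,fitvis('side',im,'block',q0,p[2]-dz,roi),fitvis('side',im,'block',q0,p[2]-dz,roi,(1,0,0)))
print(q0)
# top image view of the press corner/gripper
t=cv2.imread('pics/t2_full.png'); cv2.imwrite('pics/t2.png',cv2.resize(t[150:260,330:460],None,fx=4,fy=4))
# press refit in the first pictures, restricted to image columns away from guides is not needed: repeat with plate only
MODEL['press']=([box(.112,.086,0,.01)],None)
for n,f in(('top','top0'),('side','side0')):
    print(n,fitpress(n,cv2.imread(f'pics/{f}_full.png'),[.532,-.2578,.36])[:2])
E
```

```text
0.195 (array([ 0.53451503, -0.25995018,  0.35441862]), np.float64(8.588170094835318), np.float64(21.4457735806741)) (array([ 0.53446874, -0.25785227,  0.35441862]), np.float64(15.022357586825578), np.float64(21.4457735806741))
0.197 (array([ 0.53472618, -0.25846447,  0.35441862]), np.float64(8.530969018326283), np.float64(18.013082308086634)) (array([ 0.53477245, -0.25785227,  0.35441862]), np.float64(9.16104398949122), np.float64(18.013082308086634))
0.199 (array([ 0.53494635, -0.25693297,  0.35441862]), np.float64(8.445025150583108), np.float64(20.508040657439444)) (array([ 0.53494376, -0.25785227,  0.35441862]), np.float64(9.737116653851082), np.float64(20.508040657439444))
[np.float64(0.5328548161393517), np.float64(-0.2578522694362657), np.float64(0.35441862398544766)]
top (array([ 0.53363941, -0.25791139,  0.36438191]), np.float64(36.44181282439439))
side (array([ 0.53155584, -0.25786922,  0.35969533]), np.float64(159.03714383356817))
```

>>> play_rows:
  plan:
    - [1,3.3,0.3,0,0,0,-0.006]
    - [1,0,0,15,0,0,0]
    - [1,0,0,15,0,0,0]
    - [1,0,0,8,0,0,0]
    - [1,0,0,7,0,0,0]
    - [1,0,0,5,0,0,0]
    - [1,0,0,0,0,0,0]

```text
t: 6.0
position: [0.5296, -0.2585, 0.2264]
eef_rot: [-0.564, 3.089, -0.001]
contact_force: [2.7, 3.1, -0.9]
width: 0.591
```

```bash
python3 d.py .5299 -.2589 .209 1.931; python3 -c "
from h import *
print(get_state()['wrist_torque'])
shot('side','s4.png',(210,230,380,360),4.5)"
```

```text
pos [ 0.5296 -0.2585  0.2264] shift(now axes) [-0.1 -0.5 17.4] turn [-0.0007  0.0013  0.0008] shift(final axes) [-0.1 -0.5 17.4] rows 0.42 F [ 2.7  3.1 -0.9] w 0.591 t 6.0
[ 0.62674932 -0.64801998 -0.06044817]
```

View pics/s4.png

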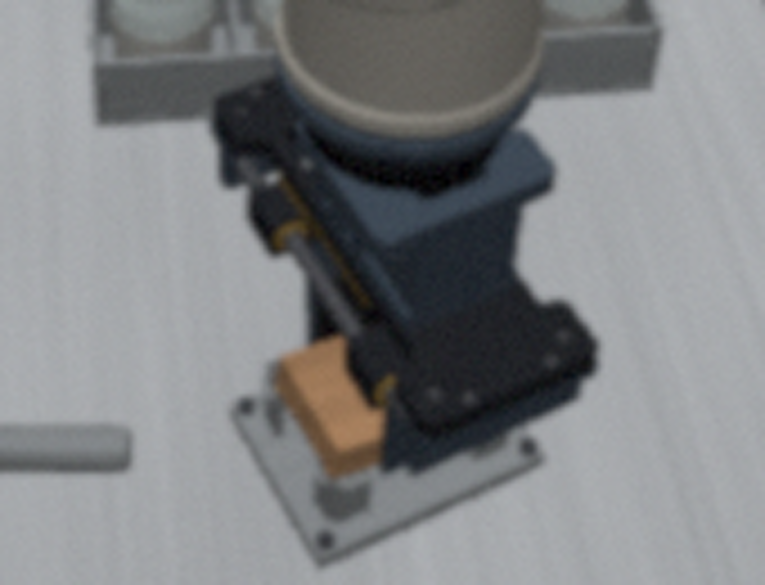

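>>> play_rows:
  plan:
    - [1,-0.8,0.4,3,0,0,0]
    - [1,0,0,4,0,0,0]
    - [1,0,0,4,0,0,0]
    - [1,0,0,2,0,0,0]
    - [1,0,0,0,0,0,0]
    - [1,0,0,0,0,0,0]

```text
t: 6.55
position: [0.5306, -0.2581, 0.2137]
eef_rot: [-0.564, 3.088, -0.002]
contact_force: [6.2, 1.2, -2.7]
width: 0.591
```

>>> play_rows:
  plan:
    - [1,-1,0,2,0,0,0]
    - [1,0,0,2,0,0,0]
    - [1,0,0,1,0,0,0]
    - [1,0,0,0,0,0,0]
    - [1,0,0,0,0,0,0]

```text
t: 6.97
position: [0.5308, -0.2579, 0.209]
eef_rot: [-0.564, 3.09, -0.002]
contact_force: [-2.1, -1.9, 7.5]
width: 0.593
```

```bash
python3 d.py .5317 -.2578 .209 1.931; python3 -c "
from h import *
print(get_state()['wrist_torque'])"
```

```text
pos [ 0.5308 -0.2579  0.209 ] shift(now axes) [-0.9 -0.2  0. ] turn [-0.0015  0.0007  0.001 ] shift(final axes) [-0.9 -0.2  0. ] rows 0.02 F [-2.1 -1.9  7.5] w 0.593 t 6.97
[-0.26829867  0.06486399 -0.10413496]
```

>>> play_rows:
  plan:
    - [-1,0,0,0,0,0,0]
    - [-1,0,0,0,0,0,0]
    - [-1,0,0,0,0,0,0]
    - [-1,0,0,0,0,0,0]
    - [-1,0,0,-15,0,0,0]
    - [-1,0,0,-30,0,0,0]
    - [-1,0,0,-38,0,0,0]
    - [-1,0,0,-38,0,0,0]

```text
t: 7.63
position: [0.5303, -0.2573, 0.33]
eef_rot: [0.564, -3.089, -0.002]
contact_force: [0.4, -0.7, 0.2]
width: 1.0
```

>>> play_rows:
  plan:
    - [-1,0,0,-35,0,0,0]
    - [-1,0,0,0,0,0,0]
    - [-1,0,0,0,0,0,0]

```text
t: 7.88
position: [0.5309, -0.2576, 0.3663]
eef_rot: [-0.564, 3.088, -0.004]
contact_force: [-0.3, -0.0, -1.7]
width: 1.0
```

```bash
python3 d.py .5965 .171 .36 .969
```

```text
pos [ 0.5309 -0.2576  0.3663] shift(now axes) [-212.8  377.7    5.6] turn [-0.0018  0.0038  0.9632] shift(final axes) [188.6 390.4   6.3] rows 10.4 F [-0.3 -0.  -1.7] w 1.0 t 7.88
```

>>> play_rows:
  plan:
    - [-1,-19.35,34.3,0,0,0,0]
    - [-1,-19.35,34.3,0,0,0,0]
    - [-1,-19.35,34.3,0,0,0,0]
    - [-1,-19.35,34.3,0,0,0,0]
    - [-1,-19.35,34.3,0,0,0,0]
    - [-1,-19.35,34.3,0,0,0,0]
    - [-1,-19.35,34.3,0,0,0,0]
    - [-1,-19.35,34.3,0,0,0,0]

```text
t: 8.55
position: [0.5781, 0.0559, 0.3629]
eef_rot: [0.564, -3.088, -0.001]
contact_force: [1.7, -0.1, 0.7]
width: 1.003
```

>>> play_rows:
  plan:
    - [-1,-19.35,34.3,0,0,0,0]
    - [-1,-19.35,34.3,0,0,0,0]
    - [-1,-19.35,34.3,0,0,0,0]
    - [-1,0,0,0,0,0,0.12]
    - [-1,0,0,0,0,0,0.12]
    - [-1,0,0,0,0,0,0.12]
    - [-1,0,0,0,0,0,0.12]
    - [-1,0,0,0,0,0,0.12]

```text
t: 9.22
position: [0.5961, 0.1708, 0.3626]
eef_rot: [-0.383, -3.116, 0.001]
contact_force: [0.1, -0.5, 0.0]
width: 0.999
```

>>> play_rows:
  plan:
    - [-1,0,0,0,0,0,0.12]
    - [-1,0,0,0,0,0,0.12]
    - [-1,0,0,0,0,0,0.12]
    - [-1,0,0,30,0,0,0]
    - [-1,0,0,30,0,0,0]
    - [-1,0,0,0,0,0,0]
    - [-1,0,0,0,0,0,0]

```text
t: 9.8
position: [0.5958, 0.1706, 0.3025]
eef_rot: [-0.925, -2.998, 0.004]
contact_force: [0.1, 0.4, 1.1]
width: 0.999
```

```bash
python3 - <<'E'
from h import *
im=cv2.cvtColor(optics.get_image('side'),cv2.COLOR_RGB2BGR); cv2.imwrite('pics/s5_full.png',im)
tp=cv2.cvtColor(optics.get_image('top'),cv2.COLOR_RGB2BGR); cv2.imwrite('pics/t5_full.png',tp)
a=cv2.resize(im[100:270,160:360],None,fx=3,fy=3,interpolation=cv2.INTER_CUBIC)
b=cv2.resize(im[280:360,250:350],None,fx=2,fy=2,interpolation=cv2.INTER_CUBIC)
c=cv2.resize(tp[160:240,350:430],None,fx=2.5,fy=2.5,interpolation=cv2.INTER_CUBIC)
o=np.zeros((510,800,3),np.uint8);o[:,:600]=a;o[:160,600:]=b;o[200:400,600:]=c;cv2.imwrite('pics/s5.png',o)
for n,i in(('top',tp),('side',im)): print(n,fit('block',[.531,-.258,.36],{n:i},z=.01,pad=4))
s=get_state();M=R.from_rotvec(s['eef_rot']).as_matrix()
for w in(-.016,.016):
  for dy in(-.046,-.059):print((proj('side',s['position']+M@[w,dy,.191])-[160,100]+.5)*3-.5)
E
python3 d.py .5965 .171 .195 .969
```

```text
top (array([ 0.53376853, -0.2601135 ,  0.36569218]), np.float64(15.714133986928104))
side (array([ 0.53153496, -0.25774717,  0.36934612]), np.float64(119.35215301806997))
[[404.47169464 200.13610956]]
[[397.57849688 208.42038718]]
[[369.57307016 189.09054721]]
[[362.47000838 197.20846336]]
pos [0.5968 0.1708 0.305 ] shift(now axes) [  0.4  -0.  110. ] turn [0.0003 0.0003 0.0032] shift(final axes) [  0.3   0.  110. ] rows 2.64 F [ 0.7 -0.4  0.3] w 1.001 t 9.9
```

View pics/s5.png

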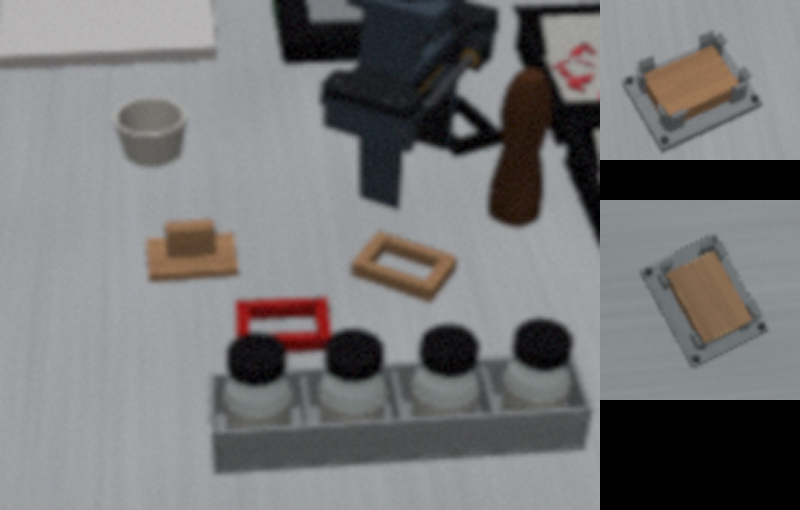

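>>> play_rows:
  plan:
    - [-1,1,-0.7,25,0,0,0.003]
    - [-1,0,0,30,0,0,0]
    - [-1,0,0,30,0,0,0]
    - [-1,0,0,24,0,0,0]
    - [-1,0,0,0,0,0,0]
    - [1,0,0,0,0,0,0]
    - [1,0,0,0,0,0,0]
    - [1,0,0,0,0,0,0]
  grip_force: 20

```text
t: 10.57
position: [0.5959, 0.1708, 0.1974]
eef_rot: [0.93, 2.998, 0.002]
contact_force: [0.3, 0.0, 0.1]
width: 0.811
```

>>> play_rows:
  plan:
    - [1,0,0,0,0,0,0]
    - [1,0,0,0,0,0,0]
    - [1,0,0,0,0,0,0]
    - [1,0,0,0,0,0,0]
    - [1,0,0,0,0,0,0]

```text
t: 10.98
position: [0.5954, 0.1708, 0.196]
eef_rot: [0.931, 2.999, 0.001]
contact_force: [-1.7, 0.5, 8.5]
width: 0.587
```

>>> play_rows:
  plan:
    - [1,0,0,-10,0,0,0]
    - [1,0,0,-25,0,0,0]
    - [1,0,0,-35,0,0,0]
    - [1,0,0,-35,0,0,0]
    - [1,0,0,-35,0,0,0]
    - [1,0,0,-30,0,0,0]
    - [1,0,0,0,0,0,0]

```text
t: 11.57
position: [0.5962, 0.1709, 0.3721]
eef_rot: [0.929, 2.993, 0.007]
contact_force: [1.3, -0.0, -0.6]
width: 0.589
```

```bash
python3 d.py .5308 -.2577 .36 1.931
```

```text
pos [0.5962 0.1709 0.3721] shift(now axes) [-188.7 -390.4   10.8] turn [ 0.0028  0.0091 -0.9619] shift(final axes) [ 212.3 -378.1   12.1] rows 10.4 F [ 1.3 -0.  -0.6] w 0.589 t 11.57
```

>>> play_rows:
  plan:
    - [1,-17.15,-35.5,0,0,0,0]
    - [1,-17.15,-35.5,0,0,0,0]
    - [1,-17.15,-35.5,0,0,0,0]
    - [1,-17.15,-35.5,0,0,0,0]
    - [1,-17.15,-35.5,0,0,0,0]
    - [1,-17.15,-35.5,0,0,0,0]
    - [1,-17.15,-35.5,0,0,0,0]
    - [1,-17.15,-35.5,0,0,0,0]

```text
t: 12.23
position: [0.5466, -0.1428, 0.3654]
eef_rot: [-0.931, -3.0, 0.0]
contact_force: [0.5, 0.8, -1.7]
width: 0.587
```

>>> play_rows:
  plan:
    - [1,-17.15,-35.5,0,0,0,0]
    - [1,-17.15,-35.5,0,0,0,0]
    - [1,-17.15,-35.5,0,0,0,0]
    - [1,0,0,0,0,0,-0.12]
    - [1,0,0,0,0,0,-0.12]
    - [1,0,0,0,0,0,-0.12]
    - [1,0,0,0,0,0,-0.12]
    - [1,0,0,0,0,0,-0.12]

```text
t: 12.9
position: [0.5293, -0.258, 0.3652]
eef_rot: [0.006, -3.141, -0.0]
contact_force: [0.0, -0.2, -0.1]
width: 0.591
```

>>> play_rows:
  plan:
    - [1,0,0,0,0,0,-0.12]
    - [1,0,0,0,0,0,-0.12]
    - [1,0,0,0,0,0,-0.122]
    - [1,0,0,30,0,0,0]
    - [1,0,0,35,0,0,0]
    - [1,0,0,10,0,0,0]
    - [1,0,0,0,0,0,0]
    - [1,0,0,0,0,0,0]

```text
t: 13.57
position: [0.5297, -0.2581, 0.2907]
eef_rot: [0.563, -3.09, -0.001]
contact_force: [1.0, -0.2, -0.5]
width: 0.588
```

```bash
python3 d.py .5308 -.2577 .246 1.931; python3 - <<'E'
from fb import *
im=cv2.cvtColor(optics.get_image('side'),cv2.COLOR_RGB2BGR); cv2.imwrite('pics/s6_full.png',im)
s=get_state();M=R.from_rotvec(s['eef_rot']).as_matrix();p=s['position']
a=np.arctan2(M[1,1],M[0,1])-np.pi/2; q0=[p[0],p[1],a]
c=proj('side',place(box(.08,.054,0,.016),q0,p[2]-.196)); print(c.round(1)[[0,3,4,7]],q0)
o=cv2.resize(im[230:360,210:380],None,fx=4.5,fy=4.5,interpolation=cv2.INTER_CUBIC)
k=(c-[210,230]+.5)*4.5-.5
for P_ in (k[:4],k[4:]): cv2.polylines(o,[np.round(P_).astype(int)],True,(0,255,0),1)
cv2.imwrite('pics/s6.png',o)
E
```

```text
pos [ 0.5297 -0.2581  0.2907] shift(now axes) [-1.1 -0.  44.7] turn [ 0.0005 -0.0005 -0.0001] shift(final axes) [-1.1 -0.  44.7] rows 1.07 F [ 1.  -0.2 -0.5] w 0.588 t 13.57
[[284.5 317.6]
 [270.6 295.6]
 [284.8 312.2]
 [270.7 290.2]] [np.float64(0.5300384456875813), np.float64(-0.25826793751884203), np.float64(0.3601367195270846)]
```

View pics/s6.png

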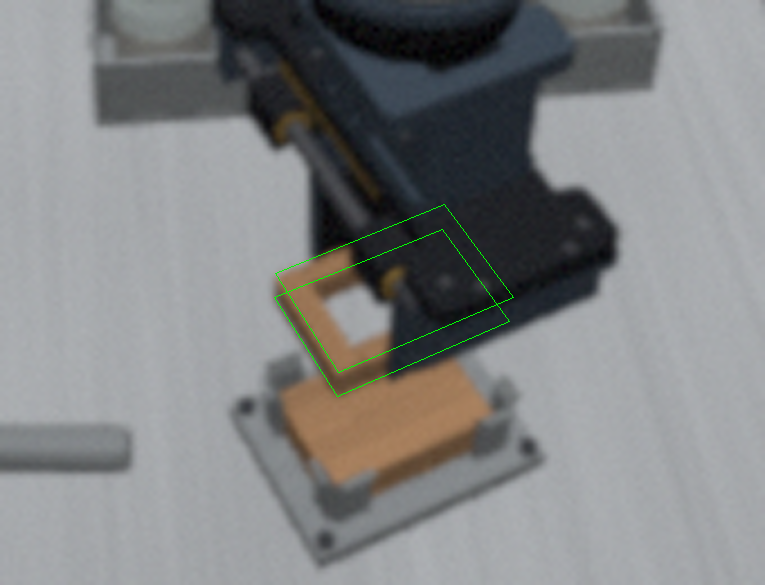

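```bash
python3 - <<'E'
from fb import *
im=cv2.imread('pics/s6_full.png')
s=get_state();M=R.from_rotvec(s['eef_rot']).as_matrix();p=s['position']
q0=[p[0],p[1],.3601]; d=np.array([np.cos(.3601),np.sin(.3601)])
roi=[262,280,287,309]; al=np.minimum(alpha(im,roi)*1.25,1)
i2=cv2.imread('pics/s2_full.png'); q2=[.53285,-.25785,.3544]; roi2=[262,286,288,326]; al2=np.minimum(alpha(i2,roi2)*1.25,1)
for dz in(.196,.198):
  c=[((sil('side','spacer',[q0[0]+t*d[0],q0[1]+t*d[1],q0[2]],p[2]-dz,roi)-al)**2).sum() for t in np.arange(-4,5,.5)/1e3]
  e=[((sil('side','block',[q2[0]+t*d[0],q2[1]+t*d[1],q2[2]],.27783-dz-.001,roi2)-al2)**2).sum() for t in np.arange(-4,5,.5)/1e3]
  print(dz,np.round(c,1),np.argmin(c)*.5-4,'block',np.argmin(e)*.5-4)
E
```

```text
0.196 [54.  45.2 37.6 31.2 26.3 21.2 17.5 15.6 14.9 14.6 14.9 16.9 19.5 22.5
 26.3 31.7 38.2 43.7] 0.5 block 2.0
0.198 [60.7 52.  44.4 38.7 32.  25.3 20.6 17.9 15.7 13.7 13.5 14.5 16.4 18.3
 21.5 25.9 31.6 35.6] 1.0 block 2.0
```

>>> play_rows:
  plan:
    - [1,-2,0.1,10,0,0,0]
    - [1,0,0,18,0,0,0]
    - [1,0,0,15,0,0,0]
    - [1,0,0,8,0,0,0]
    - [1,0,0,5,0,0,0]
    - [1,0,0,0,0,0,0]
    - [1,0,0,0,0,0,0]

```text
t: 14.2
position: [0.5317, -0.2573, 0.2347]
eef_rot: [-0.563, 3.09, -0.001]
contact_force: [0.1, -1.0, -0.3]
width: 0.592
```

```bash
python3 d.py .5318 -.2575 .227 1.931;python3 -c "
from h import *
print(get_state()['wrist_torque'])"
```

```text
pos [ 0.5317 -0.2573  0.2347] shift(now axes) [-0.  -0.2  7.7] turn [-0.0005  0.0004 -0.    ] shift(final axes) [-0.  -0.2  7.7] rows 0.18 F [ 0.1 -1.  -0.3] w 0.592 t 14.2
[ 0.04511627  0.01784619 -0.00110552]
```

No contact forces; go down the rest.

>>> play_rows:
  plan:
    - [1,0,0,4,0,0,0]
    - [1,0,0,3,0,0,0]
    - [1,0,0,1,0,0,0]
    - [1,0,0,0,0,0,0]
    - [1,0,0,0,0,0,0]

```text
t: 14.62
position: [0.5315, -0.2572, 0.2262]
eef_rot: [-0.563, 3.091, -0.0]
contact_force: [-0.3, -0.7, -1.1]
width: 0.589
```

>>> play_rows:
  plan:
    - [1,0,0,0.6,0,0,0]
    - [1,0,0,0,0,0,0]
    - [-1,0,0,0,0,0,0]
    - [-1,0,0,0,0,0,0]
    - [-1,0,0,0,0,0,0]
    - [-1,0,0,0,0,0,0]
    - [-1,0,0,-15,0,0,0]
    - [-1,0,0,-30,0,0,0]

```text
t: 15.28
position: [0.5306, -0.2567, 0.2683]
eef_rot: [0.562, -3.087, -0.006]
contact_force: [0.3, 0.0, -1.3]
width: 0.987
```

>>> play_rows:
  plan:
    - [-1,0,0,-35,0,0,0]
    - [-1,0,0,-35,0,0,0]
    - [-1,0,0,-25,0,0,0]
    - [-1,0,0,0,0,0,0]
    - [-1,0,0,0,0,0,0]

```text
t: 15.7
position: [0.5316, -0.2573, 0.3669]
eef_rot: [-0.562, 3.089, -0.003]
contact_force: [-0.3, 0.3, -1.0]
width: 1.002
```

```bash
python3 d.py .4074 .205 .36 1.599
```

```text
pos [ 0.5316 -0.2573  0.3669] shift(now axes) [-46.7 476.4   5.9] turn [-0.002   0.0022  0.332 ] shift(final axes) [111.2 465.6   6.9] rows 11.48 F [-0.3  0.3 -1. ] w 1.002 t 15.7
```

>>> play_rows:
  plan:
    - [-1,-3.9,39.7,0,0,0,0]
    - [-1,-3.9,39.7,0,0,0,0]
    - [-1,-3.9,39.7,0,0,0,0]
    - [-1,-3.9,39.7,0,0,0,0]
    - [-1,-3.9,39.7,0,0,0,0]
    - [-1,-3.9,39.7,0,0,0,0]
    - [-1,-3.9,39.7,0,0,0,0]
    - [-1,-3.9,39.7,0,0,0,0]

```text
t: 16.37
position: [0.4475, 0.0526, 0.3644]
eef_rot: [0.562, -3.089, -0.001]
contact_force: [2.1, 1.0, 0.3]
width: 1.002
```

>>> play_rows:
  plan:
    - [-1,-3.9,39.7,0,0,0,0]
    - [-1,-3.9,39.7,0,0,0,0]
    - [-1,-3.9,39.7,0,0,0,0]
    - [-1,-3.9,39.7,0,0,0,0]
    - [-1,0,0,0,0,0,0.111]
    - [-1,0,0,0,0,0,0.111]
    - [-1,0,0,0,0,0,0.11]
    - [-1,0,0,25,0,0,0]

```text
t: 17.03
position: [0.4079, 0.2058, 0.342]
eef_rot: [-0.034, 3.138, 0.002]
contact_force: [1.6, 0.2, -0.2]
width: 1.002
```

>>> play_rows:
  plan:
    - [-1,0,0,30,0,0,0]
    - [-1,0,0,0,0,0,0]
    - [-1,0,0,0,0,0,0]

```text
t: 17.28
position: [0.4067, 0.2049, 0.3093]
eef_rot: [0.044, -3.137, 0.002]
contact_force: [0.6, 0.6, 1.1]
width: 0.999
```

```bash
python3 d.py .4074 .205 .207 1.599; python3 - <<'E'
from h import *
im=cv2.cvtColor(optics.get_image('side'),cv2.COLOR_RGB2BGR); cv2.imwrite('pics/s7_full.png',im)
tp=cv2.cvtColor(optics.get_image('top'),cv2.COLOR_RGB2BGR); cv2.imwrite('pics/t7_full.png',tp)
a=cv2.resize(im[110:240,170:320],None,fx=4,fy=4,interpolation=cv2.INTER_CUBIC)
b=cv2.resize(im[280:360,250:350],None,fx=2,fy=2,interpolation=cv2.INTER_CUBIC)
c=cv2.resize(tp[160:240,350:430],None,fx=2.5,fy=2.5,interpolation=cv2.INTER_CUBIC)
o=np.zeros((520,800,3),np.uint8);o[:,:600]=a;o[:160,600:]=b;o[200:400,600:]=c;cv2.imwrite('pics/s7.png',o)
for n,i in(('top',tp),('side',im)): print(n,fit('block',[.532,-.258,.36],{n:i},z=.026,pad=4))
s=get_state();M=R.from_rotvec(s['eef_rot']).as_matrix()
for w in(-.016,.016):
  for dy in(-.046,-.059):print((proj('side',s['position']+M@[w,dy,.191])-[170,110]+.5)*4-.5)
E
```

```text
pos [0.4067 0.2049 0.3093] shift(now axes) [ -1.2   0.2 102.3] turn [-0.0015 -0.0046  0.0001] shift(final axes) [-7.000e-01  1.000e-01  1.023e+02] rows 2.45 F [0.6 0.6 1.1] w 0.999 t 17.28
top (array([ 0.53324648, -0.25843382,  0.36488289]), np.float64(14.802351980007689))
side (array([ 0.53134138, -0.25937023,  0.36436173]), np.float64(111.785180906263))
[[236.1148548  199.14923568]]
[[237.6428116  211.36809173]]
[[183.999696   202.79261312]]
[[185.07714726 215.08882754]]
```

View pics/s7.png

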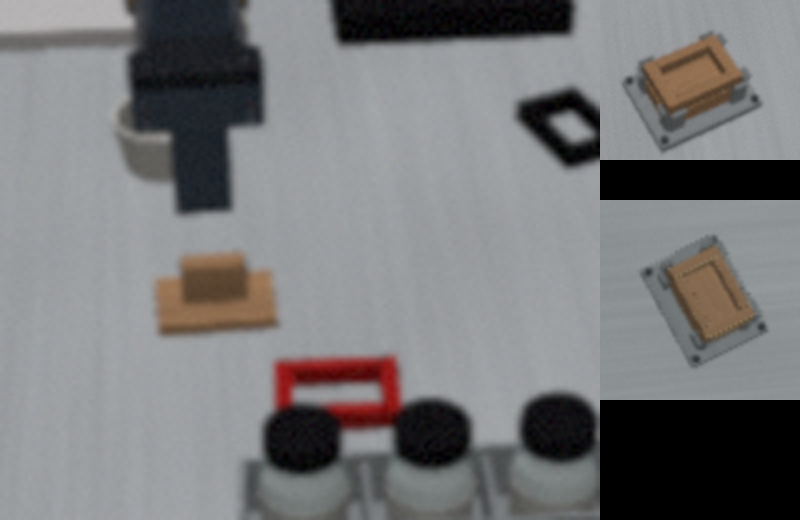

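>>> play_rows:
  plan:
    - [-1,-2.8,0.5,25,0,0,0]
    - [-1,0,0,30,0,0,0]
    - [-1,0,0,30,0,0,0]
    - [-1,0,0,16,0,0,0]
    - [-1,0,0,0,0,0,0]
    - [-1,0,0,0,0,0,0]

```text
t: 17.88
position: [0.4105, 0.2058, 0.2102]
eef_rot: [0.044, -3.141, 0.0]
contact_force: [0.4, 1.1, -0.3]
width: 0.997
```

>>> play_rows:
  plan:
    - [1,0,0,0,0,0,0]
    - [1,0,0,0,0,0,0]
    - [1,0,0,0,0,0,0]
    - [1,0,0,0,0,0,0]
    - [1,0,0,0,0,0,0]
    - [1,0,0,0,0,0,0]
    - [1,0,0,0,0,0,0]
    - [1,0,0,0,0,0,0]
  grip_force: 25

```text
t: 18.55
position: [0.4101, 0.2057, 0.2096]
eef_rot: [-0.044, 3.141, -0.0]
contact_force: [-1.3, -0.3, 0.0]
width: 0.447
```

>>> play_rows:
  plan:
    - [1,0,0,0,0,0,0]
    - [1,0,0,0,0,0,0]
    - [1,0,0,0,0,0,0]
    - [1,0,0,0,0,0,0]
    - [1,0,0,0,0,0,0]
    - [1,0,0,0,0,0,0]
    - [1,0,0,0,0,0,0]

```text
t: 19.13
position: [0.4102, 0.2057, 0.2095]
eef_rot: [0.044, -3.141, 0.0]
contact_force: [-0.2, 0.6, -0.9]
width: 0.171
```

```bash
python3 d.py .4095 .205 .207 1.599; python3 - <<'E'
from h import *
im=cv2.cvtColor(optics.get_image('side'),cv2.COLOR_RGB2BGR); cv2.imwrite('pics/s8_full.png',im)
s=get_state();M=R.from_rotvec(s['eef_rot']).as_matrix()
print(fit('plate',[.4095,.206,.027],{'side':im},pad=4))
E
```

```text
pos [0.4102 0.2057 0.2095] shift(now axes) [ 0.7 -0.7  2.5] turn [-0.0001 -0.      0.0001] shift(final axes) [ 0.7 -0.7  2.5] rows 0.06 F [-0.2  0.6 -0.9] w 0.171 t 19.13
(array([0.40679096, 0.20322453, 0.02932042]), np.float64(168.91282245290273))
```

>>> play_rows:
  plan:
    - [1,0,0,0,0,0,0]
    - [1,0,0,-10,0,0,0]
    - [1,0,0,-25,0,0,0]
    - [1,0,0,-35,0,0,0]
    - [1,0,0,-35,0,0,0]
    - [1,0,0,-35,0,0,0]
    - [1,0,0,-20,0,0,0]
    - [1,0,0,0,0,0,0]

```text
t: 19.85
position: [0.4108, 0.206, 0.3735]
eef_rot: [-0.044, 3.135, 0.003]
contact_force: [0.1, 0.8, -1.5]
width: 0.173
```

```bash
python3 d.py .5318 -.2575 .36 1.933
```

```text
pos [0.4108 0.206  0.3735] shift(now axes) [-107.8 -466.7   13.2] turn [ 0.0009  0.0065 -0.3339] shift(final axes) [  51.1 -476.3   13.5] rows 11.49 F [ 0.1  0.8 -1.5] w 0.173 t 19.85
```

>>> play_rows:
  plan:
    - [1,-5,-20,0,0,0,0]
    - [1,-9,-39,0,0,0,0]
    - [1,-9,-39,0,0,0,0]
    - [1,-9,-39,0,0,0,0]
    - [1,-9,-39,0,0,0,0]
    - [1,-9,-39,0,0,0,0]
    - [1,-9,-39,0,0,0,0]
    - [1,-9,-39,0,0,0,0]

```text
t: 20.52
position: [0.4861, -0.0873, 0.3687]
eef_rot: [0.044, -3.14, -0.001]
contact_force: [1.7, 0.3, -1.4]
width: 0.172
```

>>> play_rows:
  plan:
    - [1,-9,-39,0,0,0,0]
    - [1,-9,-39,0,0,0,0]
    - [1,-9,-39,0,0,0,0]
    - [1,-9,-39,0,0,0,0]
    - [1,-4,-18,0,0,0,0]
    - [1,0,0,0,0,0,-0.11]
    - [1,0,0,0,0,0,-0.11]
    - [1,0,0,0,0,0,-0.112]

```text
t: 21.18
position: [0.531, -0.2586, 0.3682]
eef_rot: [0.569, -3.088, -0.002]
contact_force: [-0.2, 0.9, -2.7]
width: 0.171
```

>>> play_rows:
  plan:
    - [1,0,0,15,0,0,0]
    - [1,0,0,25,0,0,0]
    - [1,0,0,15,0,0,0]
    - [1,0,0,0,0,0,0]
    - [1,0,0,0,0,0,0]
    - [1,0,0,0,0,0,0]

```text
t: 21.68
position: [0.5315, -0.2582, 0.315]
eef_rot: [-0.563, 3.091, -0.0]
contact_force: [1.6, 0.7, -0.7]
width: 0.173
```

```bash
python3 d.py .5318 -.2575 .266 1.933; python3 - <<'E'
from h import *
im=cv2.cvtColor(optics.get_image('side'),cv2.COLOR_RGB2BGR); cv2.imwrite('pics/s9_full.png',im)
cv2.imwrite('pics/t9_full.png',cv2.cvtColor(optics.get_image('top'),cv2.COLOR_RGB2BGR))
s=get_state();M=R.from_rotvec(s['eef_rot']).as_matrix();p=s['position']
a=np.arctan2(M[1,1],M[0,1])-np.pi/2; q0=[p[0],p[1],a];print(q0)
def dr(o,X,col):
    k=(proj('side',X)-[210,230]+.5)*4.5-.5
    for P_ in (k[:4],k[4:]): cv2.polylines(o,[np.round(P_).astype(int)],True,col,1)
o=cv2.resize(im[230:360,210:380],None,fx=4.5,fy=4.5,interpolation=cv2.INTER_CUBIC)
dr(o,place(box(.08,.054,0,.01),q0,p[2]-.2095),(0,255,0)); dr(o,place(box(.08,.054,0,.016),[.5318,-.2575,.362],.03),(0,0,255))
cv2.imwrite('pics/s9.png',o)
E
```

```text
pos [ 0.5315 -0.2582  0.315 ] shift(now axes) [-0.6  0.5 49. ] turn [-0.0003  0.0002 -0.002 ] shift(final axes) [-0.6  0.5 49. ] rows 1.18 F [ 1.6  0.7 -0.7] w 0.173 t 21.68
[np.float64(0.5315307539943253), np.float64(-0.2582210229603037), np.float64(0.36025315024011073)]
```

View pics/s9.png

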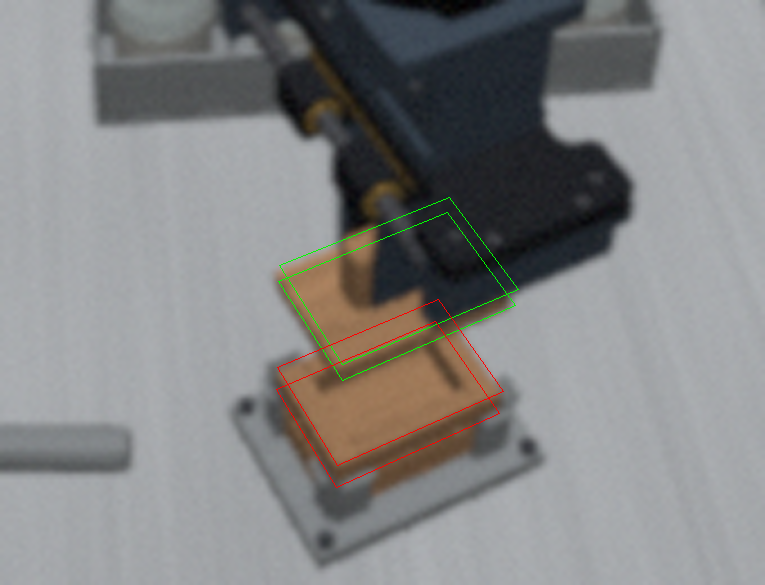

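```bash
python3 - <<'E'
from fb import *
im=cv2.imread('pics/s9_full.png'); p=np.array([.5315,-.2582,.315]); a=.3603
d=np.array([np.cos(a),np.sin(a)])
roi=[262,278,287,307]; al=np.minimum(alpha(im,roi)*1.25,1)
MODEL['pl']=([box(.08,.054,0,.01)],None); print(np.round(al[::4,::3],1))
w=np.ones_like(al); 
k=sil('side','plate',[*p[:2],a],p[2]-.2095,roi)-sil('side','pl',[*p[:2],a],p[2]-.2095,roi); w[cv2.dilate((k>.02).astype(np.uint8),np.ones((5,5)))>0]=0
from scipy.optimize import minimize
ts=np.arange(-4,5,.5)
for dz in(.2075,.2095,.2115):
  c=[(w*(sil('side','pl',[p[0]+t*d[0]/1e3,p[1]+t*d[1]/1e3,a],p[2]-dz,roi)-al)**2).sum() for t in ts]
  print(dz,np.round(c,1),ts[np.argmin(c)])
f=lambda v:(w*(sil('side','pl',[p[0]+v[0]/1e3,p[1]+v[1]/1e3,a+v[2]/100],p[2]-.2095,roi)-al)**2).sum()
r=minimize(f,[0,0,0],method='Nelder-Mead',options=dict(initial_simplex=[[0,0,0],[2,0,0],[0,2,0],[0,0,2]]));print(r.x,r.fun)
E
```

```text
[[0.  0.  0.  0.  0.  0.  0.  0.  0. ]
 [0.  0.  0.  0.  0.  0.  0.  0.  0.4]
 [0.  0.  0.  0.  0.  0.1 0.4 1.  0.9]
 [0.  0.  0.  0.4 1.  1.  1.  1.  0.7]
 [0.  0.  0.  0.2 1.  1.  1.  1.  0.8]
 [0.  0.  0.  0.  0.3 1.  1.  1.  1. ]
 [0.  0.  0.  0.  0.  0.4 1.  1.  1. ]
 [0.1 0.  0.  0.  0.  0.1 0.6 1.  1. ]]
0.2075 [28.4 24.4 20.4 17.7 15.7 14.2 14.  15.5 18.6 22.4 25.7 30.7 36.4 41.5
 46.3 50.6 56.4 61.8] -1.0
0.2095 [26.1 21.1 16.8 13.8 11.   8.5  6.7  6.7  7.8 10.6 13.8 18.4 23.6 27.9
 32.9 38.2 43.6 48.2] -0.5
0.2115 [26.1 22.  17.3 13.3 10.   6.8  4.6  3.1  2.9  3.7  5.9  8.7 13.4 18.
 22.8 27.2 33.  38.7] 0.0
[-0.23658812 -1.19733205  2.4743726 ] 2.5136261099779293
```

>>> play_rows:
  plan:
    - [1,-1.2,0.6,10,0,0,-0.001]
    - [1,0,0,15,0,0,0]
    - [1,0,0,14,0,0,0]
    - [1,0,0,6,0,0,0]
    - [1,0,0,3,0,0,0]
    - [1,0,0,0,0,0,0]
    - [1,0,0,0,0,0,0]
    - [1,0,0,0,0,0,0]

```text
t: 22.45
position: [0.5324, -0.2572, 0.2672]
eef_rot: [-0.564, 3.09, -0.001]
contact_force: [-0.5, -0.8, -2.4]
width: 0.173
```

```bash
python3 d.py .5324 -.2572 .2663 1.932; python3 - <<'E'
from h import *
im=cv2.cvtColor(optics.get_image('side'),cv2.COLOR_RGB2BGR); cv2.imwrite('pics/s10_full.png',im)
cv2.imwrite('pics/s10.png',cv2.resize(im[270:350,250:350],None,fx=7,fy=7,interpolation=cv2.INTER_CUBIC))
s=get_state();M=R.from_rotvec(s['eef_rot']).as_matrix();p=s['position']
print(M[:,2]); f=lambda X:((proj('side',X)-[250,270]+.5)*7-.5).round()
e=.362
print('plate under',f(place(box(.08,.054,0,.01),[*(p[:2]-.5e-3*np.array([.936,.352])),e],p[2]-.2105)),'frame top',f(place(box(.08,.054,.03,.046)[4:],[.5324,-.2572,e])))
E
```

```text
pos [ 0.5324 -0.2572  0.2672] shift(now axes) [0.  0.  0.9] turn [-0.001   0.0007  0.    ] shift(final axes) [0.  0.  0.9] rows 0.02 F [-0.5 -0.8 -2.4] w 0.173 t 22.45
[ 1.08123887e-03 -6.75397862e-04 -9.99999187e-01]
plate under [[247. 420.]
 [506. 304.]
 [404. 161.]
 [152. 268.]
 [248. 398.]
 [509. 282.]
 [406. 139.]
 [152. 245.]] frame top [[247. 442.]
 [504. 327.]
 [403. 184.]
 [153. 290.]]
```

View pics/s10.png

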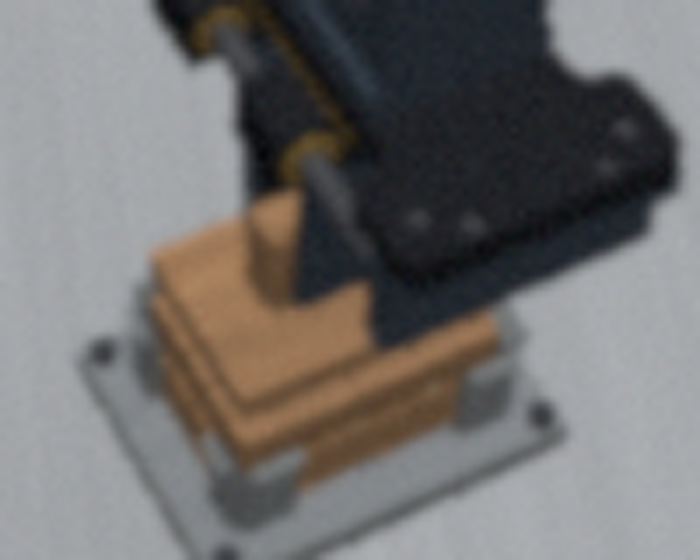

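>>> play_rows:
  plan:
    - [1,0,0,1,0,0,0]
    - [1,0,0,0,0,0,0]
    - [1,0,0,0,0,0,0]
    - [1,0,0,0,0,0,0]

```text
t: 22.83
position: [0.5322, -0.2571, 0.2657]
eef_rot: [-0.564, 3.09, -0.0]
contact_force: [0.2, -0.6, -2.0]
width: 0.169
```

```bash
python3 d.py .5324 -.2572 .2663 1.932; python3 -c "
from h import *
print(manip.finish_job())"
```

```text
pos [ 0.5322 -0.2571  0.2657] shift(now axes) [-0.2 -0.2 -0.6] turn [-0.0001  0.0001 -0.    ] shift(final axes) [-0.2 -0.2 -0.6] rows 0.02 F [ 0.2 -0.6 -2. ] w 0.169 t 22.83
the job is handed in; nothing more can be done
None
```

I loaded the press and handed the job in at 22.8 s. The block is in the pocket, the wooden frame lies on it, and both are released. The top plate is still held by its handle over the frame.

**Final pose:** the plate hovers an estimated 9–10 mm above the frame and is level to within about 0.001 rad. In the last picture its outline matches the frame's to about 1 mm. That picture was taken just before a final 1 mm lowering, and I took none after it. The only force on the wrist was about 2 N downward, roughly the plate's weight plus sensor noise, so nothing was touching it.

**Checks that disagreed or were not done:**
- **Cameras:** the two cameras differed by 2–4 mm in x. I compared the fingers and held parts with the side camera instead; near the top plate that camera was also off, by about 4 mm.
- **Block entry:** the block rubbed a guide lightly on the way in (about 6 N sideways). I shifted it and it then went down to the floor.
- **Other objects:** I did not measure the jars and other things again at the end. No move came near them, and nothing in the pictures looked shifted.

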